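# Park the stage air pump just past compression

### The arm

A 6-joint arm with a two-finger parallel gripper is mounted at the origin on the work surface. World frame = base frame: x ahead of the robot, y to its left, z up, the work surface at z = 0. Lengths are in mm, angles in rad, forces in N, time in s.
With the tool pointing down it reaches from about 300 to 775 mm from the base axis. Payload 14.6 kg.
Tool frame: the origin (TCP) lies midway between the tips of the shut fingers; the grasp point (between the pads) lies 19 mm behind it; z points along the fingers, y is the direction in which the jaws open and shut (so a half turn about z gives the same grasp; the last joint's range is limited). The gripper opens to 94 mm and grips with 3 to 60 N. Pads are 16 mm wide; open, the fingers measure 119 mm over their backs; the gripper's body (75 mm by 177 mm) begins 78 mm behind the grasp point.
Start: joints at [-1.392, 0.3, 1.521, -0, 1.321, -0.067], TCP at [133.826, -533.46, 205.446] pointing down, gripper open.
Joint ranges: [-3.03, 3.03], [-0.79, 2.21], [0.23, 2.52], [-1.04, 4.18], [0, 3.07], [-2.55, 2.55]. Speed limits (rad/s): [2.22, 2.22, 2.57, 3.14, 3.14, 3.14].

### API

Orientations are given as [roll, pitch, yaw] about the fixed x, y, z axes, in that order (R = Rz(yaw) Ry(pitch) Rx(roll)).
In Python, from cell import read_state, camera, get_calibration, sign_off gives the robot as it stands.
- The arm moves only by the tool carry_out, never from a script. Its argument "series" is a list of rows, each an object with "delta_pos": the shift along the world's x, y, z in mm, a list of three; "turn": the turn, a rotation vector about the world's x, y, z in rad, a list of three; "hand": the opening, from 0 (shut) to 1 (fully open). A call has 1 to 8 rows; each row is the pose to reach, as a shift and turn from the pose commanded when the call began; what a row does not reach only later rows make up. A row lasts 1/8 s, in which the tool goes at most 62.5 mm and 10.7 degrees, less where a joint would pass 70% of its speed; a pose out of reach is approached as far as the arm can. A call with a gripper value outside its range is refused whole. The fingers move at their own pace and stop on an object; "squeeze" is the grip in N (left out, the last holds). Time passes only in rows, so rows that repeat a pose let the fingers close. It gives the time, the measured TCP pose, the force and the opening at its end, in the units of the state.
- read_state(): the state, without advancing time (a new reading comes with each control period).
- camera(name): name is "scene" or "top"; returns the picture (384x512x3 uint8, red, green, blue); there is no depth.
- get_calibration(name): a dict with "intrinsics" (3x3 intrinsics, pixels), "k1" (the pictures are not rectified: a ray, as slopes to the right and down, at radius r is drawn at 1 + k1 r^2 times it, then the intrinsics apply), "pose" (4x4, takes a point from camera to world coordinates). Camera axes: x right, y down, z forward; pixel columns grow to the right and rows downward; lengths in mm; the calibration is good to about 2 mm. A picture is of the moment at which its call begins. get_calibration takes no time and is no camera call.
- sign_off(): hands the job in, once; it reports no verdict.
The state is a dict: "clock": time; "joints": joint angles; "qd": joint speeds; "effort": joint torques, N m; "eef_pos": TCP position; "eef_rot": TCP orientation; "wrist_force": force on the tool from outside, world axes, zero at the start; "moment": the same for the moment, N m; "finger_gap": finger opening in mm.
Only numpy, scipy, OpenCV 4.12 (cv2) and the standard library are available. Lean on these libraries where they do the work, as an engineer would, in place of code of your own. Each camera call takes 0.05 s, during which the arm holds its last target.

### The job

Take the upright handle of the pump's flywheel with a light grip and slowly turn the wheel anticlockwise (seen from above) until you feel the resistance climb to its peak and give way; stop just past that peak, no more than about ten degrees beyond it. Then let go of the handle and gently push the brake slide fully home against the wheel's rim, leaving the wheel where you stopped it. Leave the other things on the table alone.

Things in the scene. Friction and masses are not known exactly. Their poses are not given: they have to be found in the camera images.
- pump: Small air pump in a plywood case, 300 mm (x) by 380 mm (y), 90 mm high to its metal deck, fixed to the table. Origin: centre of its underside; z up; y is the direction in which the brake slide moves to set the brake.
- axis (a point): Centre of the flywheel on its upper face, 120 mm above the table, 30 mm towards the pump's +y from the case's centre. Does not move with the wheel. Its x and y axes are those of the pump.
- hub (a point): The same point on the wheel; its axes turn with the wheel: a flat steel disc, 210 mm across, 18 mm thick, hub 40 mm wide, 17 mm high. Push along the circle at the handle: 0 to 3 N of drag; over the last 0.4 rad before the peak it climbs steadily to 9 to 14 N, then within 0.1 rad falls to about nothing: there the peak is passed. Just past it the wheel stays put; short of it, it springs back.
- handle (a point): Middle of the flywheel's crank handle: an upright black sleeve, 28 mm in diameter, 50 mm long, centred 153 mm above the table (128 to 178 mm), 80 mm from the wheel's axis. The sleeve spins freely on its pin, so a hand can hold it without turning. A grip of 20 to 40 N is ample; over 60 N a finger is too hard.
- flywheel (a joint): Angle of the flywheel in rad, growing anticlockwise seen from above; begins between -0.3 and 0.3. At 0 the handle stands 0.6 rad clockwise of the pump's +x. The compression peak is unmarked: it lies anywhere from 0.75 to 1.35, differs every time and can only be felt. Never turn it below -0.5, nor more than 0.45 rad past the peak. It runs free for at least the first part, up to 0.3.
- brake (a joint): Travel of the brake slide in m: 0 off, 0.025 fully home with its rubber shoe on the rim. Moves towards the pump's +y, needs about 2.5 N and stays where it is left.
- brake_grip (a point): Top centre of the brake slide's grip: an upright black post, 20 mm in diameter, rising 56 mm from the slide plate, top 156 mm above the table (free from 100 mm up). At brake off it stands 185 mm to the pump's -y side of the wheel's axis.

How it is judged (in metres and radians):
On the way, in this order (a step that is already met when the one before it is completed fails the run):
1. the flywheel stands just past the compression peak (0 to 0.22 rad beyond it) and is at rest, the brake still off (y of follower_tip in the frame of hub between -0.0153 and -0.0003 m and velocity of joint flywheel between -0.05 and 0.05 rad/s and value of joint brake below 0.008 m), for 0.2 s.
2. the handle is let go and the brake slide is pushed home (value of joint brake above 0.0215 m and contact force between the fingers and flywheel below 0.1 N), for 0.2 s.
At the end, for the whole second after the job is handed in: The flywheel rests, still, 0 to 0.22 rad (12 degrees) past its compression peak, and the brake slide is home (at least 21.5 of its 25 mm) (y of follower_tip in the frame of hub between -0.0153 and -0.0003 m and value of joint brake above 0.0215 m and velocity of joint flywheel between -0.05 and 0.05 rad/s); the robot touches nothing.
It fails at once if the flywheel is run more than 0.45 rad past the peak (y of follower_tip in the frame of hub below -0.0305 m).
It fails at once if the flywheel is turned backwards (below -0.5 rad) (value of joint flywheel below -0.5 rad).
It fails at once if the flywheel is flung (over 4 rad/s) (velocity of joint flywheel above 4 rad/s).
It fails at once if the handle or the brake slide is crushed, forced or rammed (fingers on the flywheel with over 130 N, or on the brake with over 100 N, both pads counted) (contact force between the fingers and flywheel above 130 N or contact force between the fingers and brake above 100 N).
It fails at once if the wrench, tape, mug, adapter, screwdriver, pedal box or oil bottle is shoved by more than 30 mm (distance of any of wrench, tape, mug, adapter, driver, stompbox, oilcan from where it was at the start of the episode above 0.03 m).
It also fails if it takes over 72 s, if anything falls off the work surface, if the arm or the gripper's body presses on something with over 40 N, if the wrist force passes 120 N, or if a joint passes its speed limit or range.

## Working session

There is one attempt and no reset: what is moved stays moved. The work goes in short steps, Python scripts to look and compute and a tool call to move; the robot and the scene stay as the last step left them, time stands still between calls to the robot, and variables do not carry over. Pictures are saved under pics/ and viewed, and the job is handed in when it is done.

Besides the shell and the picture viewer there is one more tool, called after ">>>" by a JSON object that holds its "op" and its "data". carry_out: Moves the arm, as the interface text tells. Its arguments: {"type":"object","properties":{"series":{"type":"array"},"squeeze":{"type":"number"}},"required":["series"]}

```bash
mkdir -p pics; ls
python3 - <<'E'
from cell import *
import cv2
print(read_state())
for n in ("scene","top"):
    print(n,get_calibration(n)); cv2.imwrite(f"pics/{n}0.png",camera(n)[:,:,::-1])
E
```

```text
pics
{'clock': 0.0, 'joints': array([-1.39160195e+00,  3.00483861e-01,  1.52160979e+00,  5.76428361e-06,
        1.32070933e+00, -6.66024017e-02]), 'qd': array([ 0.00096915,  0.00103389, -0.00167768,  0.00055541, -0.00040699,
        0.00144652]), 'effort': array([ 3.81211576e-03, -5.31806195e+01, -3.52744603e+01,  7.08305812e-02,
        2.43988994e-02, -7.65982963e-05]), 'eef_pos': array([ 133.77878146, -533.19570216,  204.86719389]), 'eef_rot': array([-3.14038539e+00, -8.61214446e-05,  2.45795292e-01]), 'wrist_force': array([ 0.12544566,  0.03848688, -0.1886922 ]), 'moment': array([-0.00758634, -0.0011514 , -0.04333535]), 'finger_gap': 93.89673697669937}
scene {'intrinsics': array([[368.27937055,   0.        , 255.09312656],
       [  0.        , 368.27937055, 191.44013003],
       [  0.        ,   0.        ,   1.        ]]), 'k1': -0.08906007513222866, 'pose': array([[ 1.90415922e-01,  7.35008886e-01, -6.50771630e-01,
         9.90783865e+02],
       [ 9.81665010e-01, -1.36689589e-01,  1.32852419e-01,
        -1.00907720e+02],
       [ 8.69400180e-03, -6.64136955e-01, -7.47560379e-01,
         5.95411279e+02],
       [ 0.00000000e+00,  0.00000000e+00,  0.00000000e+00,
         1.00000000e+00]])}
top {'intrinsics': array([[409.2624585 ,   0.        , 258.58377123],
       [  0.        , 409.2624585 , 192.63434076],
       [  0.        ,   0.        ,   1.        ]]), 'k1': -0.09095271871329887, 'pose': array([[-2.64312540e-02, -9.97638686e-01,  6.33911732e-02,
         5.41746642e+02],
       [-9.99539793e-01,  2.54308354e-02, -1.65370806e-02,
        -2.23530440e+01],
       [ 1.48859409e-02, -6.37990959e-02, -9.97851735e-01,
         7.64843386e+02],
       [ 0.00000000e+00,  0.00000000e+00,  0.00000000e+00,
         1.00000000e+00]])}
```

View pics/scene0.png

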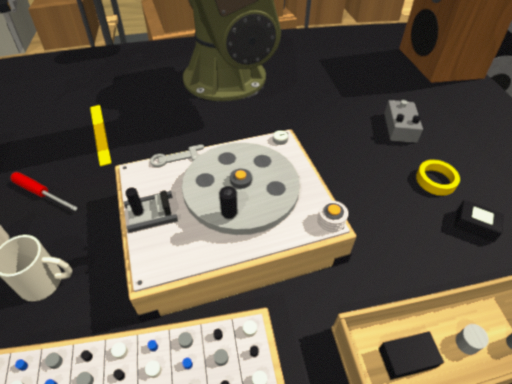

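View pics/top0.png

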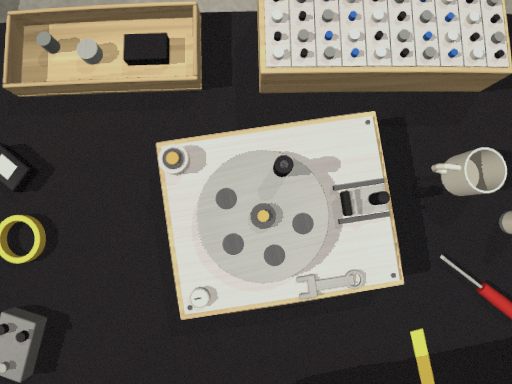

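```bash
cat > h.py <<'E'
import numpy as np, cv2
from cell import *
def cast(n,px,z):
    c=get_calibration(n);K=c["intrinsics"];k=c["k1"]
    D=np.array([k,0,0,0.])
    out=[]
    for p in np.atleast_2d(np.array(px,float)):
        s=cv2.undistortPoints(p.reshape(1,1,2),K,D)[0,0]
        d=c["pose"][:3,:3]@np.array([s[0],s[1],1]);o=c["pose"][:3,3]
        out.append(o+d*(z-o[2])/d[2])
    return np.array(out)
E
python3 - <<'E'
from h import *
im=cv2.imread("pics/top0.png")
cv2.imwrite("pics/crop.png",cv2.resize(im[100:320,150:410],None,fx=3,fy=3,interpolation=cv2.INTER_CUBIC)[:600,:780])
im2=cv2.imread("pics/scene0.png")
cv2.imwrite("pics/crop2.png",cv2.resize(im2[120:320,110:360],None,fx=3,fy=3,interpolation=cv2.INTER_CUBIC))
c=cast("top",[(157,142),(376,112),(402,285),(183,318)],90)
print(c, c.mean(0))
for i in range(4): print(np.linalg.norm(c[i]-c[(i+1)%4]))
print("hubtop",cast("top",[263,216],137),"handle",cast("top",[284,162],178),"grip",cast("top",[382,198],156))
E
```

```text
[[ 673.71667907  133.96894957   90.        ]
 [ 716.86698972 -236.77285533   90.        ]
 [ 424.54670042 -268.10743481   90.        ]
 [ 382.39427309   95.47953977   90.        ]] [549.38116058 -68.8579502   90.        ]
373.24447111240676
293.9949105101297
366.0222878683174
293.85400948428884
hubtop [[545.59086134 -38.57607686 137.        ]] handle [[622.47803046 -70.00913046 178.        ]] grip [[ 567.56734393 -218.43707609  156.        ]]
```

View pics/crop.png

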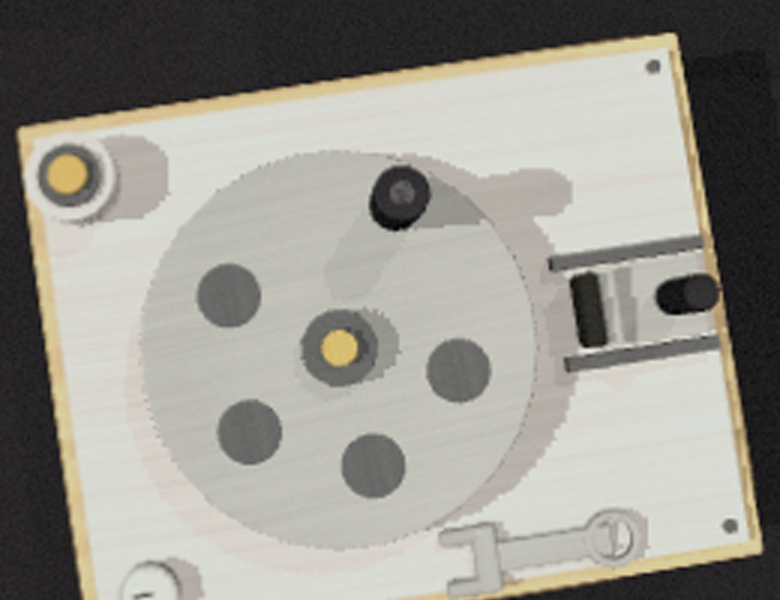

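View pics/crop2.png

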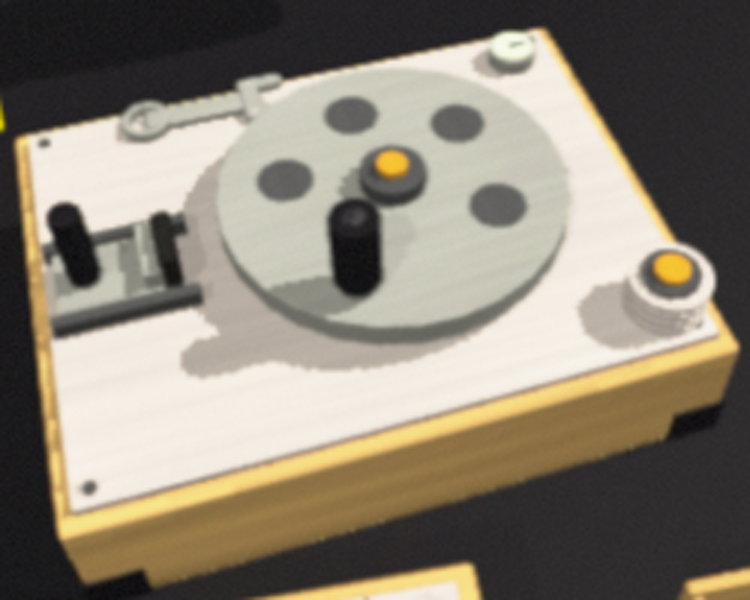

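```bash
cat >> h.py <<'E'
def ray(n,p):
    a=cast(n,p,0)[0];o=get_calibration(n)["pose"][:3,3];d=a-o;return o,d/np.linalg.norm(d)
def tri(p1,p2):
    o1,d1=ray("top",p1);o2,d2=ray("scene",p2)
    A=np.stack([d1,-d2],1);t=np.linalg.lstsq(A,o2-o1,rcond=None)[0]
    a=o1+t[0]*d1;b=o2+t[1]*d2
    return (a+b)/2,np.linalg.norm(a-b)
E
python3 - <<'E'
from h import *
P={"hub":((262.8,215.8),(240.5,174.2),137),"handle":((283.4,163.2),(227.8,191),178),"grip":((384,197.2),(131.8,190),156)}
for k,(a,b,z) in P.items():
    print(k,cast("top",a,z)[0].round(1),cast("scene",b,z)[0].round(1),tri(a,b))
# wheel disc from top: left,right,top,bottom of rim in crop
im=cv2.imread("pics/top0.png")
pts=np.array([(142,345),(536,345),(339,151),(345,549)])/3+[150,100]
w=cast("top",pts,120);print(w.round(1),w.mean(0))
ax=cast("top",(262.8,215.8),137)[0];h=cast("top",(283.4,163.2),178)[0];g=cast("top",(384,197.2),156)[0]
print("r",np.linalg.norm((h-ax)[:2]),"brake",np.linalg.norm((g-ax)[:2]))
yd=(ax-g)[:2];yaw=np.arctan2(-yd[0],yd[1]);print("pump yaw",yaw,"handle ang",np.arctan2(*(h-ax)[1::-1]), "flywheel",np.arctan2(*(h-ax)[1::-1])-yaw+0.6)
E
```

```text
hub [545.9 -38.3 137. ] [547.8 -36.7 137. ] (array([546.06854841, -37.41553462, 135.42684975]), np.float64(1.8297142151745878))
handle [620.8 -69.1 178. ] [619.  -67.3 178. ] (array([620.59207703, -68.17580247, 179.99850285]), np.float64(1.514916550456063))
grip [ 568.7 -221.6  156. ] [ 568.9 -217.6  156. ] (array([ 568.75336175, -219.41060676,  156.56395111]), np.float64(3.773987775427474))
[[ 549.9   64.3  120. ]
 [ 544.4 -143.   120. ]
 [ 650.   -41.8  120. ]
 [ 440.9  -39.3  120. ]] [546.29253515 -39.97128206 120.        ]
r 80.93777042294057 brake 184.7105704945984
pump yaw 0.12369239276545677 handle ang -0.3904823296707043 flywheel 0.08582527756383895
```

>>> {"op": "carry_out", "data": {"series": [{"delta_pos": [40, 38, 5], "turn": [0, 0, -0.1], "hand": 1}, {"delta_pos": [80, 77, 10], "turn": [0, 0, -0.2], "hand": 1}, {"delta_pos": [120, 115, 10], "turn": [0, 0, -0.3], "hand": 1}, {"delta_pos": [160, 153, 10], "turn": [0, 0, -0.4], "hand": 1}, {"delta_pos": [200, 191, 10], "turn": [0, 0, -0.5], "hand": 1}, {"delta_pos": [240, 230, 10], "turn": [0, 0, -0.6], "hand": 1}, {"delta_pos": [280, 268, 10], "turn": [0, 0, -0.636], "hand": 1}, {"delta_pos": [320, 306, 10], "turn": [0, 0, -0.636], "hand": 1}], "squeeze": 30}}

```text
clock: 1.1
eef_pos: [454.9, -225.9, 215.3]
eef_rot: [-3.142, 0.0, -0.391]
wrist_force: [-0.5, -1.3, -0.5]
finger_gap: 93.9
```

>>> {"op": "carry_out", "data": {"series": [{"delta_pos": [40, 40, 0], "turn": [0, 0, 0], "hand": 1}, {"delta_pos": [80, 80, 0], "turn": [0, 0, 0], "hand": 1}, {"delta_pos": [120, 120, 0], "turn": [0, 0, 0], "hand": 1}, {"delta_pos": [150, 145, 0], "turn": [0, 0, 0], "hand": 1}, {"delta_pos": [166, 158, 0], "turn": [0, 0, 0], "hand": 1}, {"delta_pos": [166, 158, 0], "turn": [0, 0, 0], "hand": 1}, {"delta_pos": [166, 158, 0], "turn": [0, 0, 0], "hand": 1}]}}

```text
clock: 1.98
eef_pos: [619.2, -70.0, 215.2]
eef_rot: [3.141, 0.001, -0.391]
wrist_force: [-0.3, -1.0, -0.1]
finger_gap: 93.6
```

Run:
```python
from h import *
s=read_state();print(s["eef_pos"],s["joints"],s["wrist_force"])
for n in("top","scene"): cv2.imwrite(f"pics/{n}1.png",camera(n)[:,:,::-1])
a=cv2.imread("pics/top1.png")[80:330,150:410];b=cv2.imread("pics/scene1.png")[60:310,110:370]
cv2.imwrite("pics/pair1.png",cv2.resize(np.hstack([a,b]),None,fx=1.5,fy=1.5))
```

```text
[619.22343045 -70.04367578 215.22647804] [-1.71348802e-01  4.59213253e-01  1.28059864e+00 -1.24376526e-04
  1.40240423e+00  1.79009903e+00] [-0.34807879 -1.00070279 -0.08922442]
```

View pics/pair1.png

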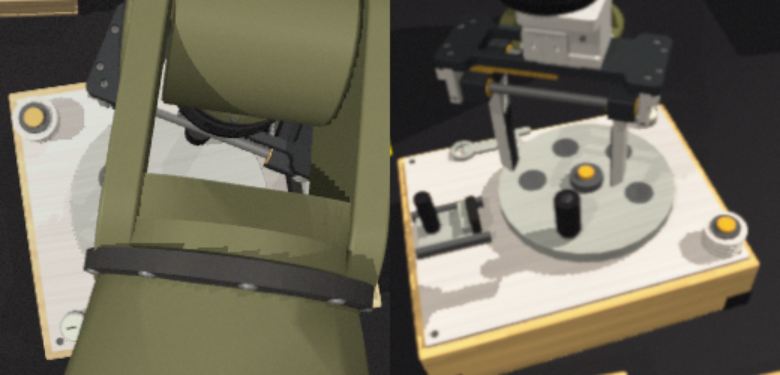

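The arm is poised over the handle (handle in the scene view at about (228,191)), with a finger on each side along the tangent. Next I descend and close the grip.

>>> {"op": "carry_out", "data": {"series": [{"delta_pos": [1, 1, -20], "turn": [0, 0, 0], "hand": 1}, {"delta_pos": [1, 1, -40], "turn": [0, 0, 0], "hand": 1}, {"delta_pos": [1, 1, -60], "turn": [0, 0, 0], "hand": 1}, {"delta_pos": [1, 1, -75], "turn": [0, 0, 0], "hand": 1}, {"delta_pos": [1, 1, -75], "turn": [0, 0, 0], "hand": 1}]}}

```text
clock: 2.7
eef_pos: [620.3, -68.7, 139.7]
eef_rot: [3.141, 0.002, -0.391]
wrist_force: [-0.2, 0.7, 0.5]
finger_gap: 94.1
```

>>> {"op": "carry_out", "data": {"series": [{"delta_pos": [0, 0, 0], "turn": [0, 0, 0], "hand": 0.6}, {"delta_pos": [0, 0, 0], "turn": [0, 0, 0], "hand": 0.45}, {"delta_pos": [0, 0, 0], "turn": [0, 0, 0], "hand": 0.35}, {"delta_pos": [0, 0, 0], "turn": [0, 0, 0], "hand": 0.25}, {"delta_pos": [0, 0, 0], "turn": [0, 0, 0], "hand": 0.2}, {"delta_pos": [0, 0, 0], "turn": [0, 0, 0], "hand": 0.2}, {"delta_pos": [0, 0, 0], "turn": [0, 0, 0], "hand": 0.2}], "squeeze": 30}}

```text
clock: 3.58
eef_pos: [620.8, -68.6, 140.4]
eef_rot: [3.141, 0.0, -0.39]
wrist_force: [2.3, 6.8, -1.0]
finger_gap: 27.4
```

Run:
```python
from h import *
s=read_state();print(s)
cv2.imwrite(f"pics/s2.png",cv2.resize(camera("scene")[60:310,110:370,::-1],None,fx=2,fy=2))
```

```text
{'clock': 3.575, 'joints': array([-1.68585421e-01,  5.20549682e-01,  1.36676328e+00, -1.91109610e-04,
        1.25438074e+00,  1.79257792e+00]), 'qd': array([ 0.00443845,  0.00211129, -0.00152611,  0.00024985,  0.00023731,
        0.00033003]), 'effort': array([ 3.05399045e+00, -6.41779160e+01, -3.44034827e+01,  5.39624412e-01,
       -1.88193717e-01, -8.26018331e-04]), 'eef_pos': array([620.78530836, -68.58175089, 140.42166625]), 'eef_rot': array([ 3.14139326e+00,  5.86296337e-05, -3.90307547e-01]), 'wrist_force': array([ 2.33123962,  6.76043309, -1.03133871]), 'moment': array([ 1.50781031, -0.57473954, -0.02194379]), 'finger_gap': 27.440626453552}
```

View pics/s2.png

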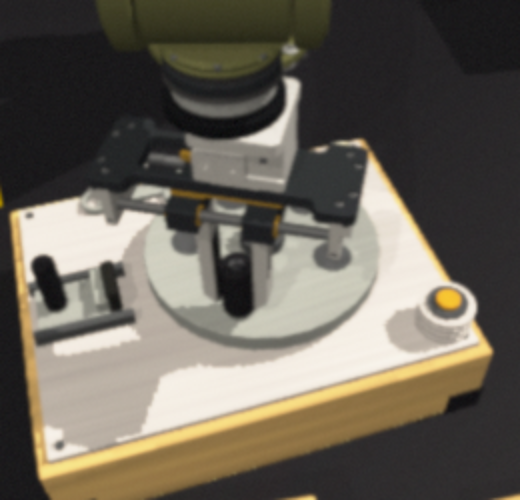

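```bash
cat >> h.py <<'E'
C=np.array([546.2,-38.3])
def plan(cmd,phi0,dphis,r=80.3,C=C):
    for d in dphis:
        p=C+r*np.array([np.cos(phi0+d),np.sin(phi0+d)]); print(np.round(p-cmd,1),round(d,3))
def ft():
    s=read_state();p=s["eef_pos"][:2]-C;ph=np.arctan2(p[1],p[0]);f=s["wrist_force"][:2]
    print("t",s["clock"],"phi",ph.round(4),"r",np.hypot(*p).round(2),"frad",(f@[np.cos(ph),np.sin(ph)]).round(2),"ftan",(f@[-np.sin(ph),np.cos(ph)]).round(2),"mom",s["moment"].round(2),"yaw",s["eef_rot"][2].round(3),"gap",s["finger_gap"].round(2))
E
python3 - <<'E'
from h import *
ft(); plan([620.8,-68.5],-0.386,np.arange(1,9)*.04)
E
```

```text
Traceback (most recent call last):
  File "h.py", line 25, in ft
    print("t",s["clock"],"phi",ph.round(4),"r",np.hypot(*p).round(2),"frad",(f@[np.cos(ph),np.sin(ph)]).round(2),"ftan",(f@[-np.sin(ph),np.cos(ph)]).round(2),"mom",s["moment"].round(2),"yaw",s["eef_rot"][2].round(3),"gap",s["finger_gap"].round(2))
                                                                                                                                                                                                                              ^^^^^^^^^^^^^^^^^^^^^
AttributeError: 'float' object has no attribute 'round'
```

```bash
sed -i 's/s\["finger_gap"\].round(2)/round(s["finger_gap"],2)/; s/ph.round(4)/round(float(ph),4)/' h.py
python3 - <<'E'
from h import *
ft(); plan([620.8,-68.5],-0.386,np.arange(1,9)*.04)
E
```

```text
t 3.625 phi -0.3847 r 80.5 frad 0.71 ftan -0.32 mom [-0.14  0.01  0.06] yaw -0.39 gap 27.4
[0.9 3. ] 0.04
[2. 6.] 0.08
[2.9 9.1] 0.12
[ 3.7 12.2] 0.16
[ 4.3 15.4] 0.2
[ 4.8 18.5] 0.24
[ 5.2 21.7] 0.28
[ 5.5 24.9] 0.32
```

Force settled to nothing, so the earlier 7 N was transient.

>>> {"op": "carry_out", "data": {"series": [{"delta_pos": [0.9, 3.0, 0], "turn": [0, 0, 0.04], "hand": 0.2}, {"delta_pos": [2.0, 6.0, 0], "turn": [0, 0, 0.08], "hand": 0.2}, {"delta_pos": [2.9, 9.1, 0], "turn": [0, 0, 0.12], "hand": 0.2}, {"delta_pos": [3.7, 12.2, 0], "turn": [0, 0, 0.16], "hand": 0.2}]}}

```text
clock: 4.12
eef_pos: [624.7, -56.1, 140.5]
eef_rot: [3.142, -0.0, -0.227]
wrist_force: [1.9, -3.4, -1.2]
finger_gap: 27.8
```

Run:
```python
from h import *
ft()
```

```text
t 4.125 phi -0.2226 r 80.5 frad 2.57 ftan -2.88 mom [-0.68 -0.37  0.09] yaw -0.227 gap 27.8
```

>>> {"op": "carry_out", "data": {"series": [{"delta_pos": [0.6, 3.2, 0], "turn": [0, 0, 0.04], "hand": 0.2}, {"delta_pos": [1.1, 6.3, 0], "turn": [0, 0, 0.08], "hand": 0.2}, {"delta_pos": [1.5, 9.5, 0], "turn": [0, 0, 0.12], "hand": 0.2}, {"delta_pos": [1.8, 12.7, 0], "turn": [0, 0, 0.16], "hand": 0.2}]}}

```text
clock: 4.62
eef_pos: [626.6, -43.3, 140.5]
eef_rot: [-3.142, -0.001, -0.067]
wrist_force: [4.2, -2.6, -1.2]
finger_gap: 27.2
```

Run:
```python
from h import *
ft(); plan([626.3,-43.6],-0.066,np.arange(1,13)*.02)
```

```text
t 4.625 phi -0.0623 r 80.54 frad 4.37 ftan -2.35 mom [-0.58 -0.75  0.02] yaw -0.067 gap 27.22
[0.1 1.6] 0.02
[0.2 3.2] 0.04
[0.2 4.8] 0.06
[0.2 6.4] 0.08
[0.2 8. ] 0.1
[0.1 9.6] 0.12
[-0.  11.2] 0.14
[-0.2 12.8] 0.16
[-0.3 14.4] 0.18
[-0.5 16. ] 0.2
[-0.8 17.6] 0.22
[-1.  19.2] 0.24
```

>>> {"op": "carry_out", "data": {"series": [{"delta_pos": [0.1, 1.6, 0], "turn": [0, 0, 0.02], "hand": 0.2}, {"delta_pos": [0.2, 3.2, 0], "turn": [0, 0, 0.04], "hand": 0.2}, {"delta_pos": [0.2, 4.8, 0], "turn": [0, 0, 0.06], "hand": 0.2}, {"delta_pos": [0.2, 6.4, 0], "turn": [0, 0, 0.08], "hand": 0.2}]}}

```text
clock: 5.12
eef_pos: [626.8, -36.9, 140.5]
eef_rot: [-3.141, -0.001, 0.011]
wrist_force: [4.2, -3.4, -1.8]
finger_gap: 27.6
```

Run:
```python
from h import *
ft()
```

```text
t 5.125 phi 0.017 r 80.59 frad 4.17 ftan -3.48 mom [-0.55 -0.86  0.03] yaw 0.011 gap 27.55
```

>>> {"op": "carry_out", "data": {"series": [{"delta_pos": [0.0, 1.6, 0], "turn": [0, 0, 0.02], "hand": 0.2}, {"delta_pos": [-0.1, 3.2, 0], "turn": [0, 0, 0.04], "hand": 0.2}, {"delta_pos": [-0.2, 4.8, 0], "turn": [0, 0, 0.06], "hand": 0.2}, {"delta_pos": [-0.4, 6.4, 0], "turn": [0, 0, 0.08], "hand": 0.2}]}}

```text
clock: 5.62
eef_pos: [626.5, -30.8, 140.5]
eef_rot: [3.141, -0.001, 0.091]
wrist_force: [5.6, -4.4, -2.7]
finger_gap: 27.7
```

Run:
```python
from h import *
ft(); plan([626.1,-30.8],0.094,np.arange(1,13)*.02)
```

```text
t 5.625 phi 0.0932 r 80.63 frad 5.16 ftan -4.95 mom [-0.88 -1.05  0.01] yaw 0.091 gap 27.73
[-0.1  1.6] 0.02
[-0.3  3.2] 0.04
[-0.6  4.8] 0.06
[-0.8  6.4] 0.08
[-1.1  8. ] 0.1
[-1.4  9.6] 0.12
[-1.8 11.1] 0.14
[-2.2 12.7] 0.16
[-2.6 14.2] 0.18
[-3.  15.8] 0.2
[-3.5 17.3] 0.22
[-4.  18.8] 0.24
```

>>> {"op": "carry_out", "data": {"series": [{"delta_pos": [-0.1, 1.6, 0], "turn": [0, 0, 0.02], "hand": 0.2}, {"delta_pos": [-0.3, 3.2, 0], "turn": [0, 0, 0.04], "hand": 0.2}, {"delta_pos": [-0.6, 4.8, 0], "turn": [0, 0, 0.06], "hand": 0.2}, {"delta_pos": [-0.8, 6.4, 0], "turn": [0, 0, 0.08], "hand": 0.2}]}}

```text
clock: 6.12
eef_pos: [625.7, -24.6, 140.5]
eef_rot: [3.141, -0.001, 0.171]
wrist_force: [5.8, -5.6, -2.9]
finger_gap: 27.4
```

Run:
```python
from h import *
ft()
```

```text
t 6.125 phi 0.17 r 80.67 frad 4.74 ftan -6.54 mom [-1.07 -1.11 -0.01] yaw 0.171 gap 27.43
```

>>> {"op": "carry_out", "data": {"series": [{"delta_pos": [-0.3, 1.6, 0], "turn": [0, 0, 0.02], "hand": 0.2}, {"delta_pos": [-0.6, 3.2, 0], "turn": [0, 0, 0.04], "hand": 0.2}, {"delta_pos": [-1.0, 4.7, 0], "turn": [0, 0, 0.06], "hand": 0.2}, {"delta_pos": [-1.4, 6.3, 0], "turn": [0, 0, 0.08], "hand": 0.2}]}}

```text
clock: 6.62
eef_pos: [624.5, -18.6, 140.5]
eef_rot: [3.14, -0.001, 0.251]
wrist_force: [7.5, -7.2, -4.2]
finger_gap: 27.8
```

Run:
```python
from h import *
ft(); plan([623.9,-18.1],0.254,np.arange(1,13)*.02)
```

```text
t 6.625 phi 0.2465 r 80.71 frad 5.51 ftan -8.77 mom [-1.31 -1.4  -0.02] yaw 0.251 gap 27.75
[-0.4  1.5] 0.02
[-0.8  3.1] 0.04
[-1.3  4.6] 0.06
[-1.8  6.1] 0.08
[-2.4  7.6] 0.1
[-3.   9.1] 0.12
[-3.6 10.6] 0.14
[-4.2 12.1] 0.16
[-4.8 13.6] 0.18
[-5.5 15. ] 0.2
[-6.3 16.5] 0.22
[-7.  17.9] 0.24
```

>>> {"op": "carry_out", "data": {"series": [{"delta_pos": [-0.4, 1.5, 0], "turn": [0, 0, 0.02], "hand": 0.2}, {"delta_pos": [-0.8, 3.1, 0], "turn": [0, 0, 0.04], "hand": 0.2}]}}

```text
clock: 6.88
eef_pos: [623.7, -15.5, 140.5]
eef_rot: [3.14, -0.001, 0.291]
wrist_force: [7.3, -7.4, -3.7]
finger_gap: 27.7
```

Run:
```python
from h import *
ft()
```

```text
t 6.875 phi 0.2859 r 80.75 frad 4.93 ftan -9.17 mom [-1.51 -1.33  0.01] yaw 0.291 gap 27.75
```

>>> {"op": "carry_out", "data": {"series": [{"delta_pos": [-0.5, 1.5, 0], "turn": [0, 0, 0.02], "hand": 0.2}, {"delta_pos": [-1.0, 3.0, 0], "turn": [0, 0, 0.04], "hand": 0.2}]}}

```text
clock: 7.12
eef_pos: [622.8, -12.8, 140.5]
eef_rot: [3.14, -0.001, 0.331]
wrist_force: [8.3, -8.4, -4.6]
finger_gap: 27.6
```

Run:
```python
from h import *
ft()
```

```text
t 7.125 phi 0.321 r 80.74 frad 5.21 ftan -10.62 mom [-1.7  -1.61  0.05] yaw 0.331 gap 27.56
```

>>> {"op": "carry_out", "data": {"series": [{"delta_pos": [-0.6, 1.5, 0], "turn": [0, 0, 0.02], "hand": 0.2}, {"delta_pos": [-1.2, 3.0, 0], "turn": [0, 0, 0.04], "hand": 0.2}]}}

```text
clock: 7.38
eef_pos: [621.7, -9.6, 140.5]
eef_rot: [3.14, -0.002, 0.371]
wrist_force: [9.2, -7.3, -4.8]
finger_gap: 27.9
```

Run:
```python
from h import *
ft();  plan([620.9,-9.0],0.374,np.arange(1,16)*.02)
```

```text
t 7.375 phi 0.3628 r 80.77 frad 6.04 ftan -10.14 mom [-1.45 -1.78  0.02] yaw 0.371 gap 27.85
[-0.6  1.5] 0.02
[-1.2  3. ] 0.04
[-1.8  4.5] 0.06
[-2.5  5.9] 0.08
[-3.3  7.4] 0.1
[-4.   8.8] 0.12
[-4.8 10.2] 0.14
[-5.6 11.6] 0.16
[-6.4 12.9] 0.18
[-7.3 14.3] 0.2
[-8.2 15.6] 0.22
[-9.1 17. ] 0.24
[-10.   18.3] 0.26
[-11.   19.6] 0.28
[-12.   20.8] 0.3
```

>>> {"op": "carry_out", "data": {"series": [{"delta_pos": [-0.6, 1.5, 0], "turn": [0, 0, 0.02], "hand": 0.2}]}}

```text
clock: 7.5
eef_pos: [621.2, -8.2, 140.5]
eef_rot: [3.139, -0.002, 0.391]
wrist_force: [10.2, -8.4, -6.1]
finger_gap: 27.5
```

Run:
```python
from h import *
ft()
```

```text
t 7.5 phi 0.382 r 80.78 frad 6.36 ftan -11.62 mom [-1.67 -1.87  0.03] yaw 0.391 gap 27.46
```

>>> {"op": "carry_out", "data": {"series": [{"delta_pos": [-0.6, 1.5, 0], "turn": [0, 0, 0.02], "hand": 0.2}]}}

```text
clock: 7.62
eef_pos: [620.6, -6.9, 140.5]
eef_rot: [3.139, -0.002, 0.411]
wrist_force: [11.0, -9.7, -3.6]
finger_gap: 27.6
```

Run:
```python
from h import *
ft()
```

```text
t 7.625 phi 0.3995 r 80.81 frad 6.36 ftan -13.23 mom [-1.89 -2.05 -0.01] yaw 0.411 gap 27.64
```

>>> {"op": "carry_out", "data": {"series": [{"delta_pos": [-0.6, 1.5, 0], "turn": [0, 0, 0.02], "hand": 0.2}]}}

```text
clock: 7.75
eef_pos: [620.1, -5.4, 140.5]
eef_rot: [3.139, -0.002, 0.431]
wrist_force: [10.7, -9.6, -4.3]
finger_gap: 27.4
```

Run:
```python
from h import *
ft()
```

```text
t 7.75 phi 0.419 r 80.85 frad 5.91 ftan -13.14 mom [-1.82 -1.97  0.06] yaw 0.431 gap 27.39
```

>>> {"op": "carry_out", "data": {"series": [{"delta_pos": [-0.7, 1.5, 0], "turn": [0, 0, 0.02], "hand": 0.2}]}}

```text
clock: 7.88
eef_pos: [619.3, -3.7, 140.5]
eef_rot: [3.139, -0.002, 0.451]
wrist_force: [9.2, -7.6, -3.9]
finger_gap: 27.5
```

Run:
```python
from h import *
ft()
```

```text
t 7.875 phi 0.4421 r 80.85 frad 5.07 ftan -10.77 mom [-1.36 -1.75  0.02] yaw 0.451 gap 27.5
```

>>> {"op": "carry_out", "data": {"series": [{"delta_pos": [-0.7, 1.4, 0], "turn": [0, 0, 0.02], "hand": 0.2}]}}

```text
clock: 8.0
eef_pos: [618.4, -1.9, 140.5]
eef_rot: [3.14, -0.001, 0.471]
wrist_force: [7.4, -3.6, -2.4]
finger_gap: 27.6
```

Run:
```python
from h import *
ft()
```

```text
t 8.0 phi 0.4671 r 80.86 frad 5.0 ftan -6.56 mom [-0.66 -1.38  0.01] yaw 0.471 gap 27.65
```

>>> {"op": "carry_out", "data": {"series": [{"delta_pos": [-0.7, 1.4, 0], "turn": [0, 0, 0.02], "hand": 0.2}]}}

```text
clock: 8.12
eef_pos: [617.4, 0.1, 140.5]
eef_rot: [3.141, -0.001, 0.491]
wrist_force: [5.5, -0.3, -1.7]
finger_gap: 27.4
```

Run:
```python
from h import *
ft();  plan([617.0,-0.2],0.494,np.arange(1,16)*.02)
```

```text
t 8.125 phi 0.4939 r 80.9 frad 4.73 ftan -2.83 mom [-0.12 -0.91  0.  ] yaw 0.491 gap 27.38
[-0.9  1.4] 0.02
[-1.7  2.8] 0.04
[-2.5  4.1] 0.06
[-3.4  5.5] 0.08
[-4.3  6.8] 0.1
[-5.2  8.2] 0.12
[-6.1  9.5] 0.14
[-7.1 10.8] 0.16
[-8.1 12. ] 0.18
[-9.1 13.3] 0.2
[-10.1  14.5] 0.22
[-11.2  15.7] 0.24
[-12.3  16.9] 0.26
[-13.4  18. ] 0.28
[-14.5  19.2] 0.3
```

>>> {"op": "carry_out", "data": {"series": [{"delta_pos": [-0.8, 1.4, 0], "turn": [0, 0, 0.02], "hand": 0.2}, {"delta_pos": [-1.6, 2.8, 0], "turn": [0, 0, 0.04], "hand": 0.2}]}}

```text
clock: 8.38
eef_pos: [615.5, 3.4, 140.5]
eef_rot: [-3.141, -0.001, 0.532]
wrist_force: [4.4, 3.1, -1.6]
finger_gap: 27.6
```

Run:
```python
from h import *
ft()
```

```text
t 8.375 phi 0.5419 r 80.9 frad 5.42 ftan 0.39 mom [ 0.46 -0.94  0.03] yaw 0.532 gap 27.57
```

>>> {"op": "carry_out", "data": {"series": [{"delta_pos": [-0.8, 1.3, 0], "turn": [0, 0, 0.02], "hand": 0.2}, {"delta_pos": [-0.8, 1.3, 0], "turn": [0, 0, 0.02], "hand": 0.2}, {"delta_pos": [-0.8, 1.3, 0], "turn": [0, 0, 0.02], "hand": 0.2}, {"delta_pos": [-0.8, 1.3, 0], "turn": [0, 0, 0.02], "hand": 0.2}]}}

```text
clock: 8.88
eef_pos: [614.6, 4.9, 140.5]
eef_rot: [-3.141, -0.001, 0.551]
wrist_force: [3.7, 4.0, -1.4]
finger_gap: 27.8
```

Run:
```python
from h import *
ft()
print(read_state()["joints"], plan([614.6,3.9],.554,[0.02,.04,.06]))
```

```text
t 8.875 phi 0.5635 r 80.92 frad 5.29 ftan 1.36 mom [ 0.76 -0.7   0.02] yaw 0.551 gap 27.8
[-1.   1.4] 0.02
[-1.9  2.7] 0.04
[-2.8  4.1] 0.06
[-5.21315178e-02  4.98816101e-01  1.39929864e+00  1.34458631e-03
  1.24349380e+00  9.67125311e-01] None
```

>>> {"op": "carry_out", "data": {"series": [{"delta_pos": [0, 0, 0], "turn": [0, 0, 0], "hand": 0.35}, {"delta_pos": [0, 0, 0], "turn": [0, 0, 0], "hand": 0.5}, {"delta_pos": [0, 0, 0], "turn": [0, 0, 0], "hand": 0.7}, {"delta_pos": [0, 0, 0], "turn": [0, 0, 0], "hand": 0.8}, {"delta_pos": [0, 0, 0], "turn": [0, 0, 0], "hand": 0.8}]}}

```text
clock: 9.5
eef_pos: [614.6, 3.9, 140.4]
eef_rot: [-3.142, 0.0, 0.55]
wrist_force: [-0.4, -0.2, 0.0]
finger_gap: 69.5
```

>>> {"op": "carry_out", "data": {"series": [{"delta_pos": [0, 0, 15], "turn": [0, 0, 0], "hand": 0.8}, {"delta_pos": [0, 0, 35], "turn": [0, 0, 0], "hand": 0.8}, {"delta_pos": [0, 0, 60], "turn": [0, 0, 0], "hand": 0.8}, {"delta_pos": [0, 0, 85], "turn": [0, 0, 0], "hand": 0.8}, {"delta_pos": [0, 0, 85], "turn": [0, 0, 0], "hand": 0.8}]}}

```text
clock: 10.12
eef_pos: [615.4, 3.9, 228.1]
eef_rot: [3.139, -0.004, 0.55]
wrist_force: [0.1, 0.1, -0.2]
finger_gap: 75.2
```

Run:
```python
from h import *
ft()
s=read_state();print(s["eef_pos"],s["wrist_force"])
for n in("top","scene"): cv2.imwrite(f"pics/{n}3.png",camera(n)[:,:,::-1])
a=cv2.imread("pics/top3.png")[80:330,150:410];b=cv2.imread("pics/scene3.png")[60:310,110:370]
cv2.imwrite("pics/pair3.png",cv2.resize(np.hstack([a,b]),None,fx=1.5,fy=1.5))
```

```text
t 10.125 phi 0.5477 r 81.01 frad 0.1 ftan 0.06 mom [ 0.   -0.01  0.02] yaw 0.55 gap 75.2
[615.35686157   3.88663048 228.07032712] [ 0.0598157   0.10127477 -0.24854771]
```

View pics/pair3.png

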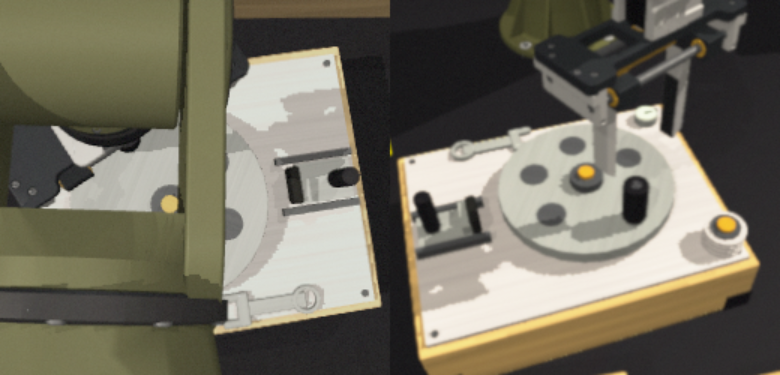

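Run:
```python
from h import *
im=cv2.imread("pics/scene3.png")
cv2.imwrite("pics/c3.png",cv2.resize(im[150:230,230:310],None,fx=7,fy=7,interpolation=cv2.INTER_CUBIC))
```

```text
(no output)
```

View pics/c3.png

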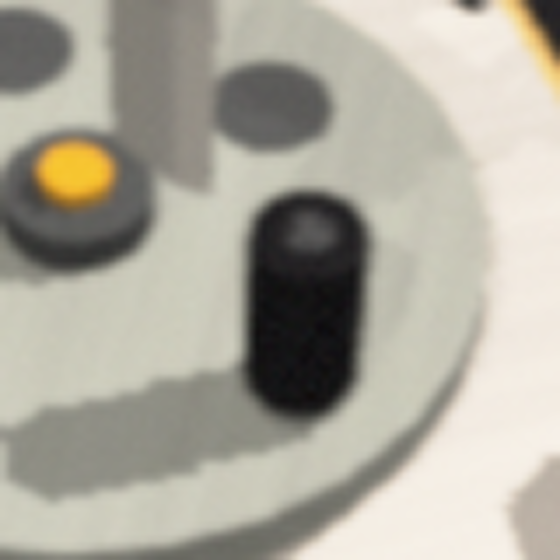

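Run:
```python
from h import *
p=cast("scene",(274,183.6),178)[0];print(p)
c=cast("scene",(240.5,174.2),137)[0]
for q in(C,c[:2]): d=p[:2]-q;print(np.hypot(*d),np.arctan2(d[1],d[0]))
p0=cast("scene",(227.8,191),178)[0][:2]-c[:2];print("start",np.arctan2(p0[1],p0[0]))
```

```text
[616.83895054   5.11438071 178.        ]
82.91362847139006 0.551082413983111
80.76512821229454 0.544730965806893
start -0.40510354387700137
```

>>> {"op": "carry_out", "data": {"series": [{"delta_pos": [-6, -28, 0], "turn": [0, 0, 0.143], "hand": 0.7}, {"delta_pos": [-12, -56, 0], "turn": [0, 0, 0.286], "hand": 0.7}, {"delta_pos": [-17, -84, 0], "turn": [0, 0, 0.428], "hand": 0.7}, {"delta_pos": [-23, -112, 0], "turn": [0, 0, 0.57], "hand": 0.7}, {"delta_pos": [-29, -140, 0], "turn": [0, 0, 0.713], "hand": 0.7}, {"delta_pos": [-35, -170, 0], "turn": [0, 0, 0.856], "hand": 0.7}, {"delta_pos": [-41, -200, 0], "turn": [0, 0, 1.0], "hand": 0.7}, {"delta_pos": [-46, -225, 0], "turn": [0, 0, 1.14], "hand": 0.7}]}}

```text
clock: 11.22
eef_pos: [567.9, -222.0, 224.1]
eef_rot: [-3.14, -0.001, 1.694]
wrist_force: [0.3, 0.2, 0.8]
finger_gap: 65.9
```

>>> {"op": "carry_out", "data": {"series": [{"delta_pos": [0, 0, 0], "turn": [0, 0, 0], "hand": 0.7}, {"delta_pos": [0, 0, 0], "turn": [0, 0, 0], "hand": 0.7}]}}

```text
clock: 11.48
eef_pos: [568.6, -220.3, 224.7]
eef_rot: [-3.141, -0.001, 1.687]
wrist_force: [0.2, 1.0, -1.0]
finger_gap: 66.1
```

Run:
```python
from h import *
s=read_state();print(s["eef_pos"],s["eef_rot"],s["joints"],s["finger_gap"])
for n in("top","scene"): cv2.imwrite(f"pics/{n}4.png",camera(n)[:,:,::-1])
a=cv2.imread("pics/top4.png")[80:330,180:440];b=cv2.imread("pics/scene4.png")[60:310,60:320]
cv2.imwrite("pics/pair4.png",cv2.resize(np.hstack([a,b]),None,fx=1.5,fy=1.5))
```

```text
[ 568.58986667 -220.3069204   224.72767192] [-3.14065703e+00 -7.89368731e-04  1.68740428e+00] [-4.29792800e-01  4.22661179e-01  1.31051530e+00  1.90741640e-04
  1.40962575e+00 -5.46431844e-01] 66.07337665146476
```

View pics/pair4.png

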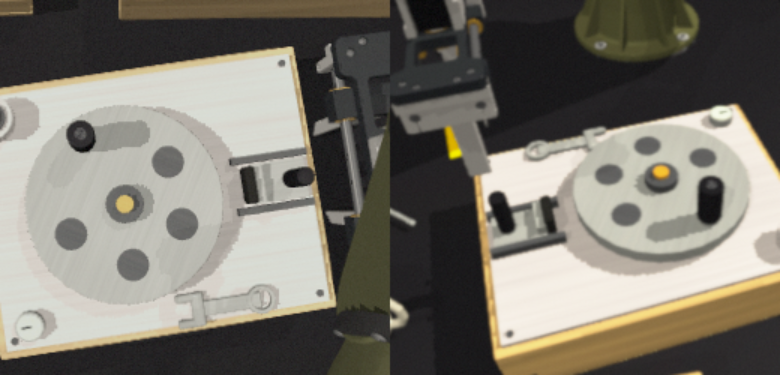

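Run:
```python
from h import *
print(cast("top",[(396,166),(403,224)],225))
d=cast("top",(180+80/1.5,80+130/1.5),178)[0]; print(d, np.arctan2(*(d[:2]-C)[::-1]))
im=cv2.imread("pics/top4.png");cv2.imwrite("pics/c4.png",cv2.resize(im[130:260,330:440],None,fx=5,fy=4.6))
```

```text
[[ 607.30641405 -217.5783463   225.        ]
 [ 529.05566286 -223.47044423  225.        ]]
[617.47864703   3.34627461 178.        ] 0.528776156193564
```

View pics/c4.png

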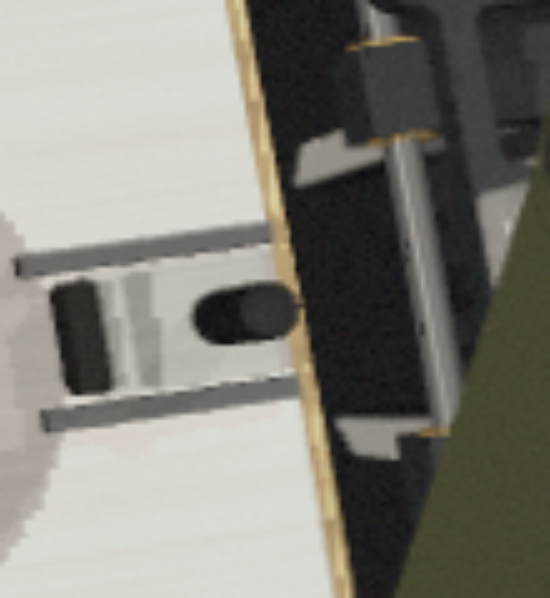

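>>> {"op": "carry_out", "data": {"series": [{"delta_pos": [0, 0, -25], "turn": [0, 0, 0], "hand": 0.7}, {"delta_pos": [0, 0, -50], "turn": [0, 0, 0], "hand": 0.7}, {"delta_pos": [0, 0, -75], "turn": [0, 0, 0], "hand": 0.7}, {"delta_pos": [0, 0, -95], "turn": [0, 0, 0], "hand": 0.7}, {"delta_pos": [0, 0, -102], "turn": [0, 0, 0], "hand": 0.7}, {"delta_pos": [0, 0, -102], "turn": [0, 0, 0], "hand": 0.7}]}}

```text
clock: 12.32
eef_pos: [568.8, -220.7, 123.6]
eef_rot: [-3.141, -0.0, 1.69]
wrist_force: [0.1, -0.3, 1.1]
finger_gap: 65.5
```

>>> {"op": "carry_out", "data": {"series": [{"delta_pos": [0, 0, 0], "turn": [0, 0, 0], "hand": 0.45}, {"delta_pos": [0, 0, 0], "turn": [0, 0, 0], "hand": 0.35}, {"delta_pos": [0, 0, 0], "turn": [0, 0, 0], "hand": 0.28}, {"delta_pos": [0, 0, 0], "turn": [0, 0, 0], "hand": 0.22}, {"delta_pos": [0, 0, 0], "turn": [0, 0, 0], "hand": 0.16}, {"delta_pos": [0, 0, 0], "turn": [0, 0, 0], "hand": 0.14}, {"delta_pos": [0, 0, 0], "turn": [0, 0, 0], "hand": 0.14}], "squeeze": 12}}

```text
clock: 13.2
eef_pos: [568.6, -221.1, 123.5]
eef_rot: [3.142, 0.0, 1.69]
wrist_force: [0.6, -0.6, 0.3]
finger_gap: 19.3
```

Run:
```python
from h import *
s=read_state();print(s["eef_pos"],s["eef_rot"],s["wrist_force"],s["finger_gap"])
a=camera("top")[80:330,180:440,::-1];b=camera("scene")[60:310,60:320,::-1]
cv2.imwrite("pics/pair5.png",cv2.resize(np.hstack([a,b]),None,fx=1.5,fy=1.5))
```

```text
[ 568.64240269 -221.06374227  123.46432901] [3.14156970e+00 1.83034815e-05 1.68980296e+00] [ 0.57250824 -0.63708189  0.30771568] 19.32230112072034
```

View pics/pair5.png

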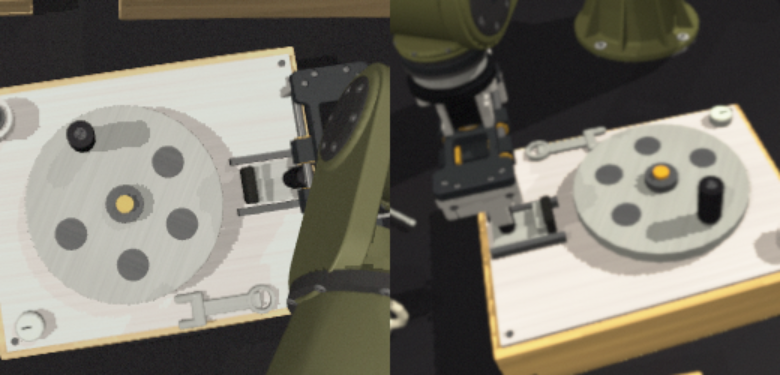

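>>> {"op": "carry_out", "data": {"series": [{"delta_pos": [-0.3, 2.5, 0], "turn": [0, 0, 0], "hand": 0.14}, {"delta_pos": [-0.6, 5, 0], "turn": [0, 0, 0], "hand": 0.14}, {"delta_pos": [-0.9, 7.5, 0], "turn": [0, 0, 0], "hand": 0.14}, {"delta_pos": [-1.2, 10, 0], "turn": [0, 0, 0], "hand": 0.14}, {"delta_pos": [-1.5, 12.5, 0], "turn": [0, 0, 0], "hand": 0.14}, {"delta_pos": [-1.8, 15, 0], "turn": [0, 0, 0], "hand": 0.14}, {"delta_pos": [-2.1, 17.5, 0], "turn": [0, 0, 0], "hand": 0.14}, {"delta_pos": [-2.4, 20, 0], "turn": [0, 0, 0], "hand": 0.14}]}}

```text
clock: 14.3
eef_pos: [566.1, -200.9, 123.5]
eef_rot: [-3.141, -0.0, 1.69]
wrist_force: [-1.3, -2.8, 2.3]
finger_gap: 20.1
```

>>> {"op": "carry_out", "data": {"series": [{"delta_pos": [-0.2, 1.5, 0], "turn": [0, 0, 0], "hand": 0.14}, {"delta_pos": [-0.3, 2.5, 0], "turn": [0, 0, 0], "hand": 0.14}, {"delta_pos": [-0.4, 3.5, 0], "turn": [0, 0, 0], "hand": 0.14}]}}

```text
clock: 14.68
eef_pos: [565.7, -197.6, 123.5]
eef_rot: [-3.141, -0.0, 1.69]
wrist_force: [-2.9, -3.1, 2.3]
finger_gap: 20.2
```

>>> {"op": "carry_out", "data": {"series": [{"delta_pos": [-0.1, 0.5, 0], "turn": [0, 0, 0], "hand": 0.14}, {"delta_pos": [-0.1, 1, 0], "turn": [0, 0, 0], "hand": 0.14}, {"delta_pos": [-0.2, 1.5, 0], "turn": [0, 0, 0], "hand": 0.14}]}}

```text
clock: 15.05
eef_pos: [565.6, -196.2, 123.5]
eef_rot: [-3.141, 0.0, 1.69]
wrist_force: [-3.2, -5.6, 1.6]
finger_gap: 19.9
```

>>> {"op": "carry_out", "data": {"series": [{"delta_pos": [-0.1, 0.5, 0], "turn": [0, 0, 0], "hand": 0.14}, {"delta_pos": [-0.1, 1, 0], "turn": [0, 0, 0], "hand": 0.14}, {"delta_pos": [-0.1, 1, 0], "turn": [0, 0, 0], "hand": 0.14}]}}

```text
clock: 15.42
eef_pos: [565.6, -196.1, 123.5]
eef_rot: [3.141, 0.002, 1.689]
wrist_force: [-2.8, -10.8, 1.2]
finger_gap: 19.8
```

Run:
```python
from h import *
s=read_state();print(s["eef_pos"],s["eef_rot"],s["wrist_force"],s["finger_gap"])
a=camera("top")[80:330,180:440,::-1];b=camera("scene")[60:310,60:320,::-1]
cv2.imwrite("pics/pair6.png",cv2.resize(np.hstack([a,b]),None,fx=1.5,fy=1.5))
```

```text
[ 565.56506666 -196.10501027  123.48225868] [3.14133671e+00 1.78549413e-03 1.68941756e+00] [ -2.76133919 -10.82716644   1.24628608] 19.780668814555344
```

View pics/pair6.png

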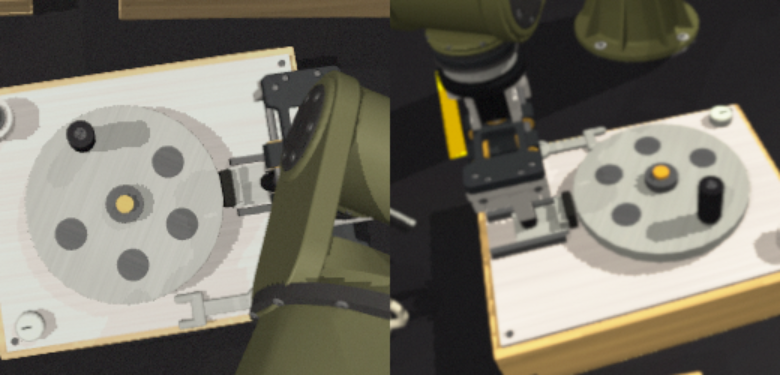

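The hand stopped moving while the force rose to 11 N, so this is a hard stop. The shoe sits on the rim and the handle has not moved. I'll ease off, release and lift clear.

>>> {"op": "carry_out", "data": {"series": [{"delta_pos": [0.1, -0.8, 0], "turn": [0, 0, 0], "hand": 0.14}, {"delta_pos": [0.1, -0.8, 0], "turn": [0, 0, 0], "hand": 0.3}, {"delta_pos": [0.1, -0.8, 0], "turn": [0, 0, 0], "hand": 0.45}, {"delta_pos": [0.1, -0.8, 0], "turn": [0, 0, 0], "hand": 0.6}, {"delta_pos": [0.1, -0.8, 0], "turn": [0, 0, 0], "hand": 0.6}]}}

```text
clock: 16.15
eef_pos: [565.7, -195.7, 123.4]
eef_rot: [3.142, -0.0, 1.69]
wrist_force: [-0.1, -0.5, 0.3]
finger_gap: 54.2
```

>>> {"op": "carry_out", "data": {"series": [{"delta_pos": [0, 0, 20], "turn": [0, 0, 0], "hand": 0.6}, {"delta_pos": [0, 0, 50], "turn": [0, 0, 0], "hand": 0.6}, {"delta_pos": [0, 0, 80], "turn": [0, 0, 0], "hand": 0.6}, {"delta_pos": [0, -40, 110], "turn": [0, 0, 0], "hand": 0.6}, {"delta_pos": [0, -80, 110], "turn": [0, 0, 0], "hand": 0.6}, {"delta_pos": [-10, -100, 110], "turn": [0, 0, 0], "hand": 0.6}, {"delta_pos": [-10, -100, 110], "turn": [0, 0, 0], "hand": 0.6}]}}

```text
clock: 17.02
eef_pos: [554.6, -296.5, 232.8]
eef_rot: [-3.141, -0.001, 1.688]
wrist_force: [-0.3, 0.6, 0.6]
finger_gap: 56.4
```

Run:
```python
from h import *
s=read_state();print(s["clock"],s["eef_pos"],s["wrist_force"],s["finger_gap"],s["qd"])
A=camera("top");cv2.imwrite("pics/top7.png",A[:,:,::-1]);a=A[80:330,180:440,::-1];b=camera("scene")[60:310,60:320,::-1]
cv2.imwrite("pics/pair7.png",cv2.resize(np.hstack([a,b]),None,fx=1.5,fy=1.5))
```

```text
17.025 [ 554.63306289 -296.48465829  232.79504247] [-0.31520885  0.5656356   0.64586869] 56.35954965623581 [ 0.04006607 -0.00747917  0.00164645  0.0058066  -0.00030086  0.0200626 ]
```

View pics/pair7.png

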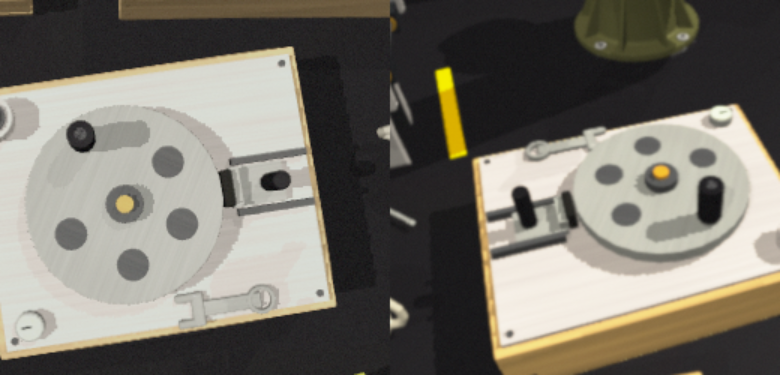

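Run:
```python
from h import *
g=cast("top",(180+282/1.5-.2,80+180/1.5),156)[0];print(g,np.linalg.norm(g[:2]-cast("top",(384,197.2),156)[0][:2]))
d=cast("top",(180+80.5/1.5,80+131/1.5),178)[0]; print(d, np.arctan2(*(d[:2]-C)[::-1]))
sign_off()
```

```text
[ 565.13141859 -196.48990226  156.        ] 25.33902046588075
[616.49856533   2.88680031 178.        ] 0.5299753779041864
the job is handed in; nothing more can be done
```

The flywheel is parked just past its compression peak, the brake slide is fully home, and the job is handed in after about 17 s. I don't know the verdict, as the hand-in doesn't report one.

- **Flywheel:** I gripped the handle at 30 N and turned the wheel slowly anticlockwise. The resistance rose from about 2.5 N to a peak of about 13 N, with the handle at about 0.41 rad in the world frame. It fell to about nothing by 0.51–0.54 rad. I stopped at about 0.55, roughly 0.14 rad (8°) past the peak, held still for about half a second and let go.
- **Brake:** I gripped the post lightly (12 N) and pushed it 25 mm. At the stop the force rose to 11 N with no further movement. I then eased off, released and lifted clear.
- **Last checks:** The top camera puts the brake's travel at 25.3 mm, with the shoe against the rim. The handle had not visibly moved since I let go, and the wrist force was near zero.
- **Disagreements:**
  - The final handle angle is 0.53 rad from the top camera, 0.545–0.55 from the scene camera and about 0.55–0.56 from the arm. All of these are within 0.11–0.15 rad past the peak I felt.
  - The measured angle of the peak itself is uncertain by about 0.02 rad because of force noise.
- **Other items:** The wrench on the pump deck looked unmoved. I did not measure the other objects, but no move went near them.

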